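# Unsnap the battery box cover

### The arm

A 6-joint arm with a two-finger parallel gripper is mounted at the origin on a cart in front of the work surface, level with it; the furniture and walls round the work are solid. World frame = base frame: x ahead of the robot, y to its left, z up, the work surface at z = 0. Lengths are in mm, angles in rad, forces in N, time in s.
With the tool pointing down it reaches from about 300 to 775 mm from the base axis. Payload 14.6 kg.
Tool frame: the origin (TCP) lies on the centre line of the jaws, within the pads' length; the fingertips stand 19 mm ahead of it and the grasp point (between the pads) is the TCP (bot.tip_reach is the distance from the TCP to the fingertips, in mm); z points along the fingers, y is the line along which they close (so a half turn about z gives the same grasp; the last joint's range is limited). The gripper opens to 85 mm and grips with 20 to 120 N. Pads are 22 mm wide; open, the fingers measure 114 mm over their backs; the gripper's body (76 mm by 85 mm) begins 54 mm behind the grasp point. The pads swing forward as they close: fully open they stand 13 mm farther back than shut.
Start: joints at [-1.364, 0.3, 1.521, -0, 1.321, -0.067], TCP at [148.709, -529.505, 250.281] pointing down, gripper open.
Joint ranges: [-3.03, 3.03], [-0.79, 2.21], [0.23, 2.52], [-1.04, 4.18], [0, 3.07], [-2.55, 2.55]. Speed limits (rad/s): [2.22, 2.22, 2.57, 3.14, 3.14, 3.14].

### API

Orientations are given as a unit quaternion [w, x, y, z].
In Python, from rig import bot gives the robot as it stands. Calls block until the motion is done:
- bot.move_to(position, orientation): joint-space move of the TCP to a pose.
- bot.servo_line(position, attitude=None, speed=150, until_force=None): straight line of the TCP; attitude=None keeps the orientation; speed is the mean speed in mm/s. With until_force (N) it stops when the force on the tool has changed by that much, and returns True; else False.
- bot.move_joints(angles): joint-space move.
- bot.move_gripper(opening, grip_force=None): finger opening in mm; grip_force is the grip in N (None keeps the last); returns when the fingers have stopped.
- bot.dwell(seconds).
- bot.ik(position, orientation): joint angles nearest the present ones, or None.
- bot.read_state(): the state.
- bot.read_camera(name): name is "scene" or "side" or "wrist"; returns a dict with "image" (480x640x3 uint8, blue, green, red), "depth" (480x640 float32, mm along the optical axis (not along the pixel's ray), 0 where there is no reading), "fovy" (degrees; the focal length in pixels is half the picture's height over the tangent of half this angle, whatever the lens; pixels are square), "cx", "cy" (the principal point, pixels), "eye" and "attitude" of the camera in the world; the wrist camera has in their place "mount" (4x4, takes a point from camera to tool coordinates, whose origin is the TCP and whose axes are the flange's). Camera axes: x right, y down, z forward; pixel columns grow to the right and rows downward; lengths in mm; the calibration is good to about 2 mm. The wrist camera is an equidistant fisheye: a pixel r from the principal point sees the ray r / f radians off the axis. A picture is of the moment at which its call begins: read the wrist's pose just before it.
A pose or a line that the arm cannot do raises bot.MotionError and nothing moves.
- bot.finish_job(): hands the job in; it is judged then, once.
The state is a dict: "clock": time; "joint_positions": joint angles; "qvel": joint speeds; "effort": joint torques, N m; "ee_pos": TCP position; "tool_rot": TCP orientation; "ft_force": force on the tool from outside, world axes, zero at the start; "moment": the same for the moment, N m; "grip_width": finger opening in mm; "grip_force": force on a finger pad.
Only numpy, scipy, OpenCV 4.12 (cv2) and the standard library are available. Lean on these libraries where they do the work, as an engineer would, in place of code of your own. Each camera call takes 0.05 s, during which the arm holds its last target. There are 200 camera calls.

### The job

Take the clip-on cover off the battery box that is fixed to the bench: squeeze its two opposing side buttons together, evenly and without crushing them or forcing the cover while a hook still holds, and lift it straight off. Put the cover down in the shallow metal tray, standing level on its feet, without dropping it, and leave the bearing, the bronze gear wheel and the worm shaft where they are.

Things in the scene. Friction and masses are not known exactly. Their poses are not given: they have to be found in the camera images.
- case: Grey battery box fixed to the bench, 116 (x) x 74 (y) x 50 mm high plus a screw foot at each x end and a black cable gland at +x; open top under the cover. Origin: centre of its underside; z up. The cover's buttons lie along its y axis.
- cover_center (a point): Loose grey cover, 0.1 to 0.25 kg, 58 mm tall; this point is 30 mm above its feet's underside; axes as the case's. Heights over the feet: two feet 0-12 mm, 98 mm over their ends in x, plugged into the case mouth with 0.75 mm play each way in y; flange 114 (x) x 76 (y) mm, 12-16 mm, resting on the case rim 50 mm above the bench; housing 90 (x) x 22 (y) mm, 16-58 mm.
- button_axis (a point): Point in the cover 46 mm above its feet (84 mm above the bench when fitted). A round black button, 20 mm across, stands out of the housing along +y and another along -y, at this x and height. Each face is anywhere from 22 to 34 mm from this point, independently: the stems are pressed in unevenly, so the buttons' middle can be 6 mm off along y. Readings do not tell it: feel for equal forces.
- tab_l: Sprung tab in the cover, carrying the button on the cover's +y side and its hook. Origin: the cover's feet centre while the tab is out; it shifts with the tab, so the button's own reach is not in it. About 3 N starts it inward, 1.5 N more per mm, hard stop at 6.5 mm (12.8 N); it springs out when let go. Over 25 N on its button, or over 11.5 N while the other has under 9 N, cracks it.
- tab_r: Sprung tab in the cover, carrying the button on the cover's -y side and its hook. Origin: the cover's feet centre while the tab is out; it shifts with the tab, so the button's own reach is not in it. About 3 N starts it inward, 1.5 N more per mm, hard stop at 6.5 mm (12.8 N); it springs out when let go. Over 25 N on its button, or over 11.5 N while the other has under 9 N, cracks it.
- hook_level (a point): Point in the cover 6 mm above its feet, between two hidden hooks, one per button, that reach 5.25 mm under lips of the case, with 2 mm slack upward. The cover comes up only while both buttons are pressed in at least 5.5 mm; the hooks are clear once it has risen 12 mm. More than 30 N between cover and case (prising, or a lopsided squeeze against a stop) breaks the hooks.
- tray: Shallow open aluminium tray fixed to the bench, 160 (x) x 140 (y) x 16 mm high, walls and floor 4 to 5 mm thick. Origin: centre of its underside; z up.
- bearing: Loose bystander: steel ball bearing lying flat, 62 mm across, 16 mm high; origin at the centre of its underside.
- gear_wheel: Loose bystander: bronze worm wheel standing on its shaft, 79 mm across, 79 mm high; origin at the centre of its underside.
- worm: Loose bystander: steel worm shaft lying down, 120 x 24 x 24 mm; origin at the centre of its underside.

How it is judged (in metres and radians):
On the way:
1. the cover has been lifted clear of the battery box (z of cover_center in the frame of case above 0.09 m), for 0.1 s.
At the end, for the whole second after the job is handed in: The cover stands level (within 0.1 rad) on its feet on the tray's floor, its centre within 45 mm of the tray's centre along each tray axis, released (x of cover_center in the frame of tray between -0.045 and 0.045 m and y of cover_center in the frame of tray between -0.045 and 0.045 m and z of cover_center in the frame of tray between 0.03 and 0.04 m and angle between cover_center's own z axis and vertical below 0.1 rad and contact force between cover and tray above 0.3 N and contact force between the fingers and cover below 0.1 N); the robot touches nothing.
It fails at once if more than 25 N on a button (contact force between the fingers and tab_l above 25 N or contact force between the fingers and tab_r above 25 N).
It fails at once if more than 30 N between cover and battery box: hooks forced (contact force between cover and case above 30 N).
It fails at once if a lopsided squeeze on the fitted cover: one button over 11.5 N while the other is under 9 N (z of cover_center in the frame of case below 0.071 m and ((contact force between the fingers and tab_l above 11.5 N and contact force between the fingers and tab_r below 9 N) or (contact force between the fingers and tab_r above 11.5 N and contact force between the fingers and tab_l below 9 N))).
It fails at once if the cover is dropped from more than 12 mm above the tray's floor (contact force between the fingers and cover below 0.05 N and height (world z) of cover_center above 0.047 m and z of cover_center in the frame of case above 0.083 m).
It fails at once if the bearing, gear wheel or worm shaft is moved more than 20 mm (distance of any of bearing, gear_wheel, worm from where it was at the start of the episode above 0.02 m).
It also fails if it takes over 67 s, if anything falls off the work surface, if the arm or the gripper's body presses on something with over 40 N, if the wrist force passes 120 N, or if a joint passes its speed limit or range.

## Working session

There is one attempt and no reset: what is moved stays moved. The work goes in short steps, each a Python script; the robot and the scene stay as the last script left them, time stands still between calls to the robot, and variables do not carry over. Pictures are saved under pics/ and viewed, at most 10 in all, crops included, and the job is handed in when it is done.

```bash
ls; mkdir -p pics
cat > h.py <<'E'
import numpy as np, cv2
from scipy.spatial.transform import Rotation as R
from rig import bot
def rot(q): return R.from_quat([q[1],q[2],q[3],q[0]]).as_matrix()
def quat(M):
    q=R.from_matrix(M).as_quat(); return [q[3],q[0],q[1],q[2]]
def rays(c,us,vs):
    us=np.asarray(us,float);vs=np.asarray(vs,float)
    f=240/np.tan(np.radians(c['fovy'])/2)
    return np.stack([(us-c['cx'])/f,(vs-c['cy'])/f,np.ones_like(us)],-1)@rot(c['attitude']).T
def onplane(c,us,vs,z):
    d=rays(c,us,vs);e=np.array(c['eye']);return e+d*((z-e[2])/d[...,2])[...,None]
def cloud(c):
    v,u=np.mgrid[:480,:640]
    return np.array(c['eye'])+rays(c,u,v)*c['depth'][...,None]
E
python3 - <<'E'
from h import *
for n in ("scene","side"):
    c=bot.read_camera(n); cv2.imwrite(f"pics/{n}0.png",c['image']); np.save(n+'0.npy',c,allow_pickle=True)
    print(n,c['fovy'],c['cx'],c['cy'],c['eye'],c['attitude'],(c['depth']>0).mean())
s=bot.read_state();print(s)
E
```

```text
pics
scene 42.232526940033196 327.4304998512787 240.8964176027299 [-416.36735703  993.23126524  743.24030798] [ 0.22068048 -0.34966602  0.77621    -0.47595361] 0.9902018229166667
side 53.022897841344836 315.78486364662893 233.13353741456734 [421.78681354 950.27175355 688.10102083] [ 0.04364044 -0.06039745  0.88853745 -0.45271278] 0.9959049479166666
{'clock': 0.1, 'joint_positions': array([-1.36360767e+00,  3.00405418e-01,  1.52153833e+00, -3.05467227e-05,
        1.32070933e+00, -6.66166239e-02]), 'qvel': array([-1.69234819e-04, -1.61855700e-05, -1.45404412e-03,  1.53875312e-04,
        5.60144298e-04, -5.41827142e-04]), 'effort': array([ 1.53756715e-03, -5.44377494e+01, -3.62371230e+01, -9.10327412e-05,
        3.02446810e-03,  2.71814784e-06]), 'ee_pos': array([ 148.65906861, -529.32117455,  249.77542146]), 'tool_rot': array([-5.27861329e-04,  9.90642804e-01,  1.36479130e-01, -5.19953241e-05]), 'ft_force': array([0.13595079, 0.65849638, 0.07004504]), 'moment': array([ 0.0121805 ,  0.07135003, -0.01417912]), 'grip_force': 0.0, 'grip_width': 85.44976897124303}
```

View pics/scene0.png

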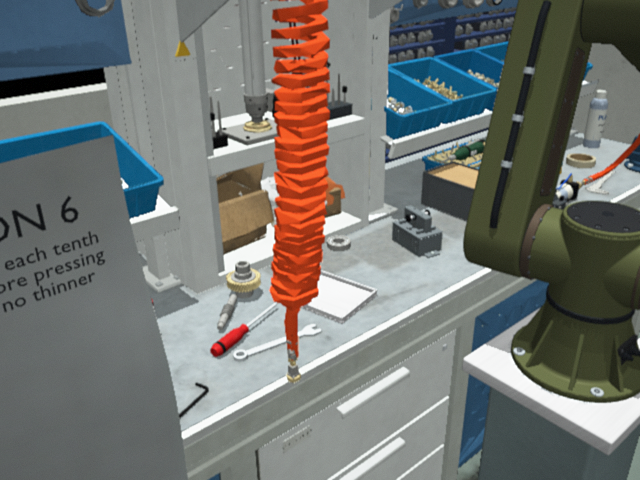

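View pics/side0.png

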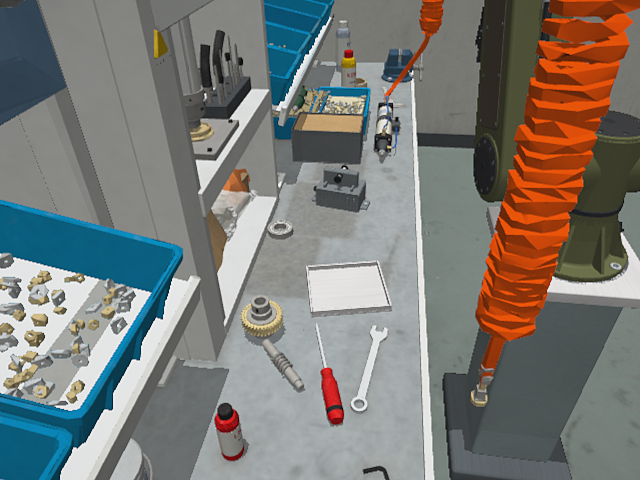

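The case is at about (416,232) in the scene view and (340,188) in the side view. In the side view the tray is at (348,287), the bearing at (280,229), the gear at (262,315) and the worm at (283,365). An orange hose hangs in front of both cameras. I'll locate these roughly, using depth plus the side view.

Run:
```python
from h import *
for n in ("scene","side"):
    c=np.load(n+'0.npy',allow_pickle=True).item(); P=cloud(c); hsv=cv2.cvtColor(c['image'],cv2.COLOR_BGR2HSV)
    pts=dict(side=dict(caseTop=(343,173),buttonP=(346,172),hous=(335,180),caseFoot=(343,209),tray=(348,287),bearing=(280,222),gear=(262,305),worm=(283,365),press=(205,140),shelf=(240,130),box=(325,150)),
      scene=dict(caseTop=(415,215),tray=(345,297),bearing=(340,240),press=(258,125),shelf=(340,125),box=(450,190)))[n]
    for k,(u,v) in pts.items(): print(n,k,P[v,u].round())
    m=cv2.inRange(hsv,(3,180,120),(15,255,255))>0
    m&=(c['depth']>0); q=P[m]; 
    for z in range(0,900,100):
        s=q[(q[:,2]>z)&(q[:,2]<z+100)]
        if len(s)>30: print('orange',z,len(s),np.percentile(s,[5,50,95],axis=0)[:,:2].round().tolist())
    # corners of the tray: bright, bounded area
c=np.load('side0.npy',allow_pickle=True).item()
print(onplane(c,[307,384,391,309],[265,261,308,317],16).round())   # tray rim outer corners approx (top)
P=cloud(c); h=P[...,2]
# tall stuff map around the working area
m=(c['depth']>0)&(P[...,0]>250)&(P[...,0]<800)&(P[...,1]>-500)&(P[...,1]<400)
for x in range(250,800,50):
    print(x,[int(P[...,2][m&(abs(P[...,0]-x-25)<25)&(abs(P[...,1]-y-25)<25)].max(initial=-1)) for y in range(-500,400,50)])
```

```text
scene caseTop [ 529. -121.   88.]
scene tray [456. 188.   5.]
scene bearing [669.  10.   8.]
scene press [741. 199. 341.]
scene shelf [696. -14. 308.]
scene box [ 600. -351.   72.]
orange 0 147 [[374.0, -911.0], [404.0, -894.0], [431.0, -851.0]]
orange 100 488 [[250.0, -905.0], [255.0, 491.0], [366.0, 496.0]]
orange 200 1998 [[219.0, 464.0], [230.0, 502.0], [267.0, 516.0]]
orange 300 3031 [[218.0, 452.0], [227.0, 491.0], [264.0, 507.0]]
orange 400 3472 [[217.0, 446.0], [226.0, 485.0], [263.0, 499.0]]
orange 500 3541 [[217.0, 439.0], [229.0, 477.0], [272.0, 495.0]]
orange 600 2011 [[217.0, 437.0], [227.0, 467.0], [267.0, 494.0]]
side caseTop [ 525. -123.   95.]
side buttonP [ 518. -126.   97.]
side hous [ 543. -101.   86.]
side caseFoot [522. -97.   3.]
side tray [481. 201.   5.]
side bearing [669.  -4.  15.]
side gear [623. 348.  79.]
side worm [571. 430.  22.]
side press [738. 205. 328.]
side shelf [697. 130. 316.]
side box [ 602. -350.   44.]
orange 0 103 [[35.0, -916.0], [402.0, -897.0], [436.0, 71.0]]
orange 100 537 [[253.0, -906.0], [263.0, 492.0], [771.0, 495.0]]
orange 200 304
[... 528 characters left out ...]
41, 37, 4, 5, 3, 4, 4, 5, 4, 3, 4, 4, 4, 4, 18, 18, 7, 3]
400 [81, 84, 39, 3, 4, 4, 3, 3, 3, 3, 4, 3, 18, 17, 18, 19, 9, 9]
450 [105, 106, 106, 100, 4, 3, 56, 98, 58, 3, 4, 3, 18, 7, 8, 18, 3, 3]
500 [108, 107, 107, 107, -1, -1, 94, 100, 93, 3, 4, 4, 19, 17, 8, 18, 19, 19]
550 [107, 104, 105, 108, 0, -1, 55, 99, 48, 3, 4, 3, 14, 18, 18, 17, 48, 48]
600 [107, 103, 104, 107, 4, 4, 33, 35, 4, 17, 19, 3, 3, 3, 4, 3, 81, 588]
650 [303, 307, 302, 303, 302, 305, 234, 499, 499, 316, 315, 315, 316, 316, 316, 316, 547, 588]
700 [249, 317, 237, 235, 242, 311, 195, 499, 500, 448, 437, 418, 334, 527, 522, 331, 547, 547]
750 [96, 324, 261, 0, -1, -1, -1, 496, 419, 456, 433, 453, 329, 521, 521, -1, -1, -1]
```

The rough positions agree with each other: case (525,-123), tray (480,211). The hose at (255,490) is out of the way, and the shelf edge is at x≈670. I'll move over the case for a close look.

```bash
cat >> h.py <<'E'
def down(yaw): # tool x axis at yaw in world
    c,s=np.cos(yaw),np.sin(yaw); return quat(np.array([[c,s,0],[s,-c,0],[0,0,-1]]))
def wshot(name):
    s=bot.read_state(); c=bot.read_camera("wrist"); c['p']=np.array(s['ee_pos']);c['q']=np.array(s['tool_rot'])
    T=np.eye(4);T[:3,:3]=rot(c['q']);T[:3,3]=c['p'];c['T']=T@np.array(c['mount'])
    np.save(name+'.npy',c,allow_pickle=True); cv2.imwrite(f'pics/{name}.png',c['image']); return c
def wray(c,us,vs):
    us=np.asarray(us,float)-c['cx'];vs=np.asarray(vs,float)-c['cy']
    f=240/np.tan(np.radians(c['fovy'])/2); r=np.hypot(us,vs)+1e-9; t=r/f
    return np.stack([us/r*np.sin(t),vs/r*np.sin(t),np.cos(t)],-1)
def wplane(c,us,vs,z):
    d=wray(c,us,vs)@c['T'][:3,:3].T; e=c['T'][:3,3]; return e+d*((z-e[2])/d[...,2])[...,None]
def wcloud(c):
    v,u=np.mgrid[:480,:640]; d=wray(c,u,v); X=d/d[...,2:]*c['depth'][...,None]
    return X@c['T'][:3,:3].T+c['T'][:3,3]
E
python3 - <<'E'
from h import *
bot.move_to([500,-120,300],down(0.3)); 
c=wshot('w1'); print(bot.read_state()['ee_pos'],c['mount'],c['fovy'],bot.read_state()['clock'])
E
```

```text
[ 499.83895238 -120.73511753  299.87753386] [[ 3.98451890e-04 -9.52107178e-01 -3.05764226e-01  7.76139212e+01]
 [ 9.99999059e-01  7.80768965e-04 -1.12807252e-03 -5.25690590e-01]
 [ 1.31277716e-03 -3.05763489e-01  9.52106594e-01 -1.23106635e+02]
 [ 0.00000000e+00  0.00000000e+00  0.00000000e+00  1.00000000e+00]] 65.70646984690485 2.1083
```

View pics/w1.png

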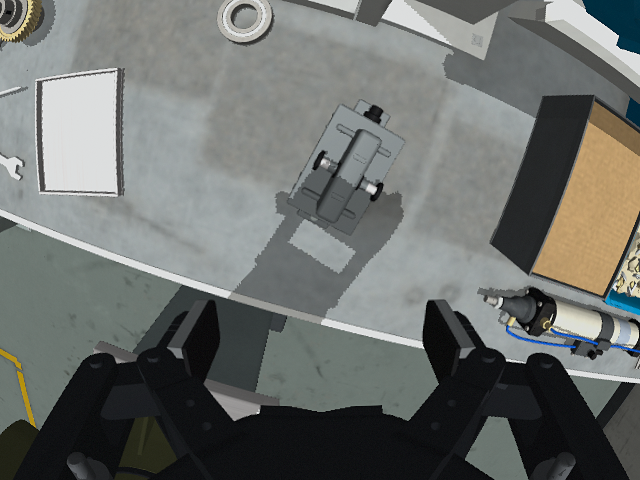

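The wrist view shows the cover clearly. The +y button is at (321,160), the -y button at (375,190) and the gland (+x) at (373,112). The tray is at about (80,130) and the bearing at (245,18). Next I'll compute the case pose and then look from closer.

```bash
cat >> h.py <<'E'
def case_pose(c,box=(440,620,-210,-40)):
    P=wcloud(c); x,y,z=P[...,0],P[...,1],P[...,2]
    m=(c['depth']>0)&(x>box[0])&(x<box[1])&(y>box[2])&(y<box[3])
    out={}
    for n,lo,hi in (('flange',47,60),('house',88,104)):
        q=P[m&(z>lo)&(z<hi)]; r=cv2.minAreaRect(q[:,:2].astype(np.float32)); (a,b),(w,h),ang=r
        if w<h: w,h,ang=h,w,ang+90
        ang=(ang+90)%180-90
        out[n]=dict(c=(round(a,1),round(b,1)),size=(round(w,1),round(h,1)),yaw=round(np.radians(ang),4),z=np.median(q[:,2]).round(1),n=len(q))
    return out
def buttons(c,cx,cy,yaw):
    # black button pixels off the housing: report local y extents
    P=wcloud(c); L=(P[...,:2]-[cx,cy])@np.array([[np.cos(yaw),-np.sin(yaw)],[np.sin(yaw),np.cos(yaw)]])
    z=P[...,2]; m=(c['depth']>0)&(abs(L[...,0])<14)&(abs(L[...,1])<50)&(z>66)&(z<100)
    for s in (1,-1):
        k=m&(s*L[...,1]>14); print('btn',s,k.sum(),np.percentile(s*L[k][:,1],[2,50,90,98]).round(1),np.percentile(L[k][:,0],[3,97]).round(1),z[k].max().round(1))
E
python3 - <<'E'
from h import *
c=np.load('w1.npy',allow_pickle=True).item(); o=case_pose(c); print(o)
yaw=o['flange']['yaw']; bot.move_to([525,-123,230],down(yaw)); c=wshot('w2'); o=case_pose(c); print(o)
f=o['house']; buttons(c,*f['c'],f['yaw']); f=o['flange'];buttons(c,*f['c'],f['yaw'])
E
```

```text
{'flange': {'c': (530.9, -135.7), 'size': (116.6, 76.4), 'yaw': np.float64(-0.1915), 'z': np.float64(53.5), 'n': 4815}, 'house': {'c': (531.4, -135.9), 'size': (82.2, 63.6), 'yaw': np.float64(0.3847), 'z': np.float64(95.0), 'n': 2691}}
{'flange': {'c': (531.3, -136.2), 'size': (115.2, 76.7), 'yaw': np.float64(-0.1901), 'z': np.float64(53.5), 'n': 7075}, 'house': {'c': (531.7, -135.8), 'size': (82.8, 63.6), 'yaw': np.float64(-0.7784), 'z': np.float64(95.1), 'n': 4030}}
btn 1 306 [14.1 18.2 28.6 30.5] [-13.6  13.5] 97.3
btn -1 252 [14.2 18.  28.7 31.2] [-13.5  13.7] 97.4
btn 1 404 [14.5 26.5 31.8 32.9] [-7.2  8.8] 94.9
btn -1 401 [14.5 26.6 31.5 32.5] [-7.5  8.4] 95.3
```

View pics/w2.png

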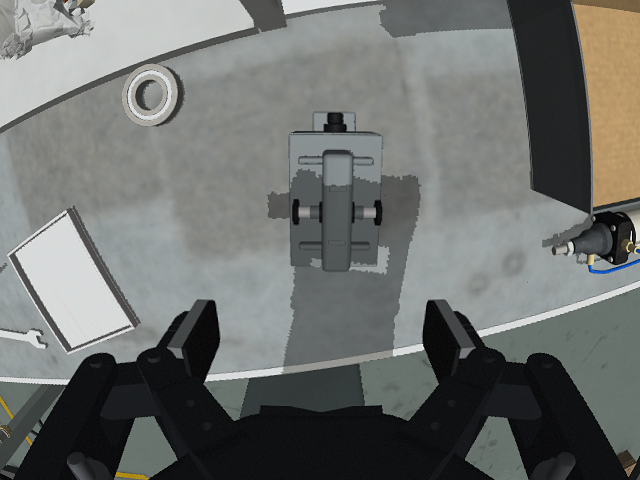

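The wrist is now aligned with the cover: yaw -0.19, centre (531.3,-136.2), flange at 53.5 mm (54 expected) and housing top at 95 mm (96 expected). The buttons are at (296,212) and (379,212). The two wrist views agree, so I'll descend and feel for the buttons.

```bash
cat >> h.py <<'E'
YAW=-0.19; EY=np.array([-np.sin(YAW),np.cos(YAW),0]); EX=np.array([np.cos(YAW),np.sin(YAW),0]); C0=np.array([531.4,-136.1,0])
def ft(n=4):
    a=[]
    for _ in range(n): bot.dwell(0.02); a.append(bot.read_state()['ft_force'])
    return np.mean(a,0)
def loc(f): return np.array([f@EX,f@EY,f[2]])
E
python3 - <<'E'
from h import *
w1,w2=[np.load(n+'.npy',allow_pickle=True).item() for n in('w1','w2')]
def tri(a,b):
    A=[];B=[]
    for c,(u,v) in((w1,a),(w2,b)):
        d=wray(c,[u],[v])[0]@c['T'][:3,:3].T; M=np.eye(3)-np.outer(d,d); A.append(M);B.append(M@c['T'][:3,3])
    return np.linalg.solve(sum(A),sum(B)).round(1)
print('tri +y',tri((321,160),(296,212)),'-y',tri((375,190),(379,212)))
p=C0+0.5*EX
bot.move_to(list(p+[0,0,130]),down(YAW)); bot.servo_line(list(p+[0,0,80]),speed=60,until_force=6)
b=ft(8); np.save('base.npy',b); s=bot.read_state(); print(s['ee_pos'],s['clock'],loc(b),s['grip_width'])
off=0
for w in (78,74,71,70):
    bot.move_gripper(w,20); s=bot.read_state(); f=loc(ft()-b); print(w,s['grip_width'].round(2),s['grip_force'],f.round(2),s['clock'].round(2))
    if abs(f[1])>1: break
c=bot.read_camera('wrist'); cv2.imwrite('pics/w3.png',c['image'])
E
```

```text
tri +y [ 539.  -107.8   95. ] -y [ 524.4 -167.    78.9]
[ 532.06445196 -136.2627477    80.39846595] 4.3083 [-0.07860767  0.1148005  -0.42176747] 85.1628937815194Traceback (most recent call last):
  File "<stdin>", line 14, in <module>
AttributeError: 'float' object has no attribute 'round'
```

Run:
```python
from h import *
b=np.load('base.npy')
for w in (74,71,70,69,68,67,66,65,64,63,62):
    bot.move_gripper(w,20); f=loc(ft()-b); s=bot.read_state(); print(w,round(s['grip_width'],2),round(float(s['grip_force']),2),f.round(2),round(s['clock'],2))
    if abs(f[1])>1: break
c=bot.read_camera('wrist'); cv2.imwrite('pics/w3.png',c['image'])
```

```text
74 74.16 0.0 [-0.22 -0.11  0.28] 4.91
71 70.86 0.0 [-0.04 -0.18  0.31] 5.19
70 70.14 0.0 [0.16 0.2  0.71] 5.47
69 69.18 0.0 [ 0.39 -0.05  0.13] 5.76
68 68.01 0.0 [-0.18 -0.36  0.22] 6.04
67 67.18 0.06 [-0.13  0.16  0.43] 6.33
66 65.92 0.8 [ 0.15 -1.85  1.28] 6.61
```

View pics/w3.png

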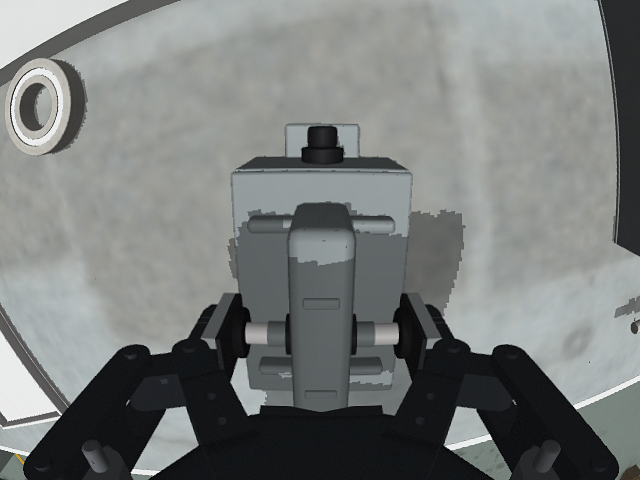

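The -y pad touches first (force on the tool towards -y). I'll keep closing and shift the tool along with the force until both pads press equally.

```bash
cat > feel.py <<'E'
from h import *
import sys
wstart,wend,gmax=[float(a) for a in sys.argv[1:4]]
b=np.load('base.npy'); s=bot.read_state(); P=np.array(s['ee_pos']); q=down(YAW)
w=wstart
while w>=wend:
    bot.move_gripper(w,20); n=0
    while True:
        f=loc(ft(3)-b)
        if abs(f[1])<0.9 or n>=6: break
        P=P+EY*np.clip(f[1]*0.3,-.6,.6); bot.servo_line(list(P),q,speed=10); n+=1
    s=bot.read_state(); g=float(s['grip_force'])
    print(w,round(s['grip_width'],2),'g',round(g,2),'f',f.round(2),'y',round((P-C0)@EY,2),n,'t',round(s['clock'],2))
    if abs(f[1])>3.5 or abs(f[2])>10 or g>gmax: print('stop'); break
    w-=1
E
python3 feel.py 66 56 6
```

```text
66.0 65.71 g 0.0 f [0.64 0.21 0.18] y -0.7 1 t 7.22
65.0 65.41 g 2.77 f [-0.31 -0.5   1.94] y -0.2 1 t 7.79
64.0 63.84 g 3.75 f [-0.99 -0.28  4.12] y -0.2 0 t 8.06
63.0 62.99 g 4.44 f [-1.52 -0.66  5.61] y -0.2 0 t 8.32
62.0 62.31 g 5.13 f [-1.58 -0.51  6.18] y -0.2 0 t 8.59
61.0 61.04 g 5.82 f [-1.63 -0.88  7.17] y -0.2 0 t 8.86
60.0 60.17 g 6.52 f [-2.05 -0.09  8.3 ] y -0.2 0 t 9.12
stop
```

Both buttons met the pads at a width of about 65.5 mm, with the middle 0.2 mm off. Pad force is rising by the expected 0.75 N per mm of width. The closing pads also drag downward (fz 8 N), so I'll relieve that as I close to the stop.

```bash
cat > feel2.py <<'E'
from h import *
import sys
ws=[float(a) for a in sys.argv[2:]]; gmax=float(sys.argv[1])
b=np.load('base.npy'); s=bot.read_state(); P=np.array(s['ee_pos']); q=down(YAW); z0=P[2]
for w in ws:
    bot.move_gripper(w,20); n=0
    while True:
        f=loc(ft(3)-b)
        dy=np.clip(f[1]*0.15,-.3,.3) if abs(f[1])>0.9 else 0
        dz=np.clip((f[2]-1)*0.08,-.4,.4) if abs(f[2]-1)>1.5 else 0
        if (dy==0 and dz==0) or n>=8: break
        P=P+EY*dy+[0,0,dz]; bot.servo_line(list(P),q,speed=10); n+=1
    s=bot.read_state(); g=float(s['grip_force'])
    print(w,round(s['grip_width'],2),'g',round(g,2),'f',f.round(2),'y',round((P-C0)@EY,2),'dz',round(P[2]-z0,2),n,'t',round(s['clock'],2),flush=True)
    if abs(f[1])>3 or abs(f[2])>10 or g>gmax: print('stop'); break
E
python3 feel2.py 9.5 60 59 58 57 56
```

```text
60.0 60.06 g 6.29 f [-0.26 -0.35  1.12] y -0.24 dz 0.4 1 t 9.69
59.0 59.45 g 6.95 f [-0.39 -0.44  0.71] y -0.24 dz 0.57 1 t 10.26
58.0 58.08 g 7.65 f [-0.74  0.1   2.07] y -0.24 dz 0.74 1 t 10.82
57.0 57.34 g 8.31 f [-0.33  0.02  2.18] y -0.24 dz 1.04 1 t 11.39
56.0 56.25 g 8.97 f [-0.27 -0.44  2.  ] y -0.24 dz 1.29 1 t 11.96
```

```bash
python3 feel2.py 13.2 55 54 53.5 53 52.5 52 51.5 51 50.5
```

```text
55.0 55.22 g 9.64 f [-0.73 -0.21  1.92] y -0.24 dz 0.28 1 t 12.53
54.0 53.97 g 10.31 f [0.02 0.11 2.46] y -0.24 dz 0.52 1 t 13.09
53.5 53.59 g 10.6 f [ 0.07 -0.62  1.51] y -0.24 dz 0.7 1 t 13.66
53.0 53.0 g 10.95 f [0.16 0.1  1.65] y -0.24 dz 0.7 0 t 13.93
52.5 52.81 g 11.27 f [-0.11 -0.1   1.62] y -0.24 dz 0.88 1 t 14.49
52.0 52.36 g 11.63 f [-0.91  0.04  2.47] y -0.24 dz 0.88 0 t 14.76
51.5 52.0 g 11.94 f [-0.51  0.53  1.62] y -0.24 dz 1.11 1 t 15.32
51.0 51.2 g 12.24 f [ 0.41 -0.23  0.88] y -0.24 dz 1.25 1 t 15.89
50.5 51.05 g 12.59 f [-0.86 -0.22  1.45] y -0.24 dz 1.25 0 t 16.16
```

```bash
python3 feel2.py 15 50 49.5 49 48.5 48
python3 - <<'E'
from h import *
b=np.load('base.npy'); P=np.array(bot.read_state()['ee_pos']); q=down(YAW)
for dz in (2,4,8,14,20):
    r=bot.servo_line(list(P+[0,0,dz]),q,speed=12,until_force=8); f=loc(ft(3)-b); s=bot.read_state()
    print(dz,r,f.round(2),s['ee_pos'].round(1),round(float(s['grip_force']),2),round(s['grip_width'],2),round(s['clock'],2),flush=True)
    if r or f[2]<-7: break
E
```

```text
50.0 50.02 g 14.28 f [-0.4   0.12  1.82] y -0.24 dz 0.21 1 t 16.73
49.5 49.61 g 16.83 f [0.41 0.34 2.17] y -0.24 dz 0.47 1 t 17.29
stop
2 False [ 0.26 -0.5  -1.44] [ 532.  -136.5   85.2] 15.98 49.88 17.65
4 False [ 0.53  0.1  -2.05] [ 532.1 -136.5   87.4] 15.99 49.53 18.02
8 False [ 0.33 -0.15 -1.67] [ 532.1 -136.5   91.4] 15.99 49.9 18.55
14 False [-0.14 -0.13 -1.58] [ 532.1 -136.5   97.4] 15.99 49.78 19.25
20 False [ 0.28  0.23 -1.44] [ 532.1 -136.5  103.3] 15.99 49.55 19.95
```

The cover came up freely, weighing about 1.7 N. I'll raise it clear and measure the tray.

Run:
```python
from h import *
b=np.load('base.npy'); q=down(YAW); P=np.array(bot.read_state()['ee_pos'])
bot.servo_line(list(P+[0,0,60]),q,speed=80); bot.servo_line([P[0]-30,P[1],200],q,speed=80)
s=bot.read_state(); print(s['ee_pos'],s['grip_force'],loc(ft(3)-b).round(2),s['clock'])
def rect(m,P,lab):
    m=cv2.morphologyEx(m.astype(np.uint8),cv2.MORPH_OPEN,np.ones((3,3)))
    n,l,st,_=cv2.connectedComponentsWithStats(m); i=1+st[1:,4].argmax(); k=l==i
    p=P[k]; r=cv2.minAreaRect(p[:,:2].astype(np.float32)); print(lab,k.sum(),np.round(r[0],1),np.round(r[1],1),round(r[2],2),'z pct',np.percentile(p[:,2],[5,20,50,80,98]).round(1)); return k
for n in ('w1','side0','scene0'):
    c=np.load(n+'.npy',allow_pickle=True).item(); P=wcloud(c) if n=='w1' else cloud(c)
    hsv=cv2.cvtColor(c['image'],cv2.COLOR_BGR2HSV)
    m=(c['depth']>0)&(P[...,0]>350)&(P[...,0]<620)&(P[...,1]>90)&(P[...,1]<330)&(P[...,2]<25)
    rect(m&(hsv[...,2]>195)&(hsv[...,1]<30),P,n+' bright')
    rect(m&(P[...,2]>11),P,n+' rim')
```

```text
[ 502.05773763 -136.44573409  199.77236113] 15.985631346702576 [ 0.17  0.18 -1.03] 21.5917
w1 bright 8218 [483.  204.8] [151.5 136.9] 12.92 z pct [ 2.6  3.2  4.   4.7 15.2]
w1 rim 553 [506.2 175.4] [128.2  70.7] 13.47 z pct [11.9 13.7 15.1 16.1 17.2]
side0 bright 2947 [485.3 208.2] [155.6 139.4] 13.36 z pct [ 2.5  3.5  4.5  5.7 16.3]
side0 rim 49 [461.6 272.1] [30.   5.6] 13.26 z pct [11.8 12.9 15.5 16.5 18. ]
scene0 bright 1478 [478.4 207. ] [152.5 146.9] 14.29 z pct [ 0.7  2.   3.4  5.  15.7]
scene0 rim 9 [420.4 129.2] [ 4.6 12.5] 44.52 z pct [12.2 13.5 14.8 16.2 18.7]
```

The tray centre is about (483,206.5), its yaw 0.23 and its floor 4.3 mm; the size and height fit the given values. I'll carry the cover over and set it down.

View pics/s1.png

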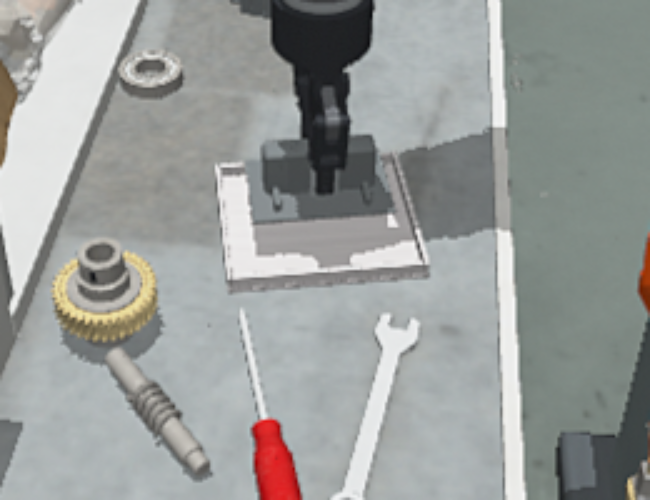

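The cover hangs level in the pads over the tray, aligned with it, in the crop at (320,180). Now I'll lower it until it touches.

```bash
YAW=0.23 python3 - <<'E'
from h import *
q=down(YAW)
bot.servo_line([483,206.5,56],q,speed=40)
r=bot.servo_line([483,206.5,44],q,speed=8,until_force=4); P=np.array(bot.read_state()['ee_pos']); b=np.load('base.npy')
print(r,P,loc(ft(4)-b).round(2))
w=bot.read_state()['grip_width']; z0=P[2]
for w in (50.3,51,52,53.5,55,57,59,61,63,65,66,67,68):
    bot.move_gripper(w,20)
    for n in range(4):
        f=loc(ft(3)-b); dz=np.clip((f[2]-1.5)*0.08,-.5,.3)
        if abs(f[2]-1.5)<1.5: break
        P=P+[0,0,dz]; bot.servo_line(list(P),q,speed=10)
    s=bot.read_state(); g=float(s['grip_force'])
    print(w,round(s['grip_width'],2),'g',round(g,2),'f',f.round(2),'dz',round(P[2]-z0,2),'t',round(s['clock'],2),flush=True)
    if P[2]<40: break
E
```

```text
True [483.02123394 206.5033703   49.30127821] [-1.74 -0.11  7.46]
50.3 50.08 g 13.91 f [-0.48 -0.28 -0.47] dz -0.34 t 29.7
51 51.28 g 12.36 f [-0.07  0.08  0.5 ] dz -0.34 t 29.97
52 51.79 g 11.73 f [-0.71 -0.12  2.33] dz -0.67 t 30.83
53.5 53.68 g 10.73 f [-1.36 -0.19  1.76] dz -1.04 t 31.7
55 54.8 g 9.73 f [-1.26 -0.31  2.24] dz -1.37 t 32.57
57 57.11 g 8.34 f [-0.48 -1.12  0.32] dz -1.79 t 33.43
59 58.98 g 7.07 f [-1.65  0.03  2.7 ] dz -2.42 t 34.6
61 60.89 g 5.69 f [-0.76 -0.2   1.21] dz -2.87 t 35.47
63 62.86 g 4.38 f [-0.82 -0.2   1.11] dz -3.49 t 36.63
65 64.94 g 3.07 f [-0.95  0.34  2.98] dz -4.14 t 37.8
66 65.94 g 0.0 f [ 0.76 -0.15  0.65] dz -4.14 t 38.07
67 67.11 g 0.0 f [-0.1   0.23  0.89] dz -4.14 t 38.33
68 67.94 g 0.0 f [ 0.21 -0.04  0.71] dz -4.14 t 38.6
```

Contact came at TCP z 49.3, against 49.7 predicted, and the buttons released evenly. I'll open fully, go straight up and check.

```bash
YAW=0.23 python3 - <<'E'
from h import *
q=down(YAW); bot.move_gripper(84,20); P=np.array(bot.read_state()['ee_pos'])
r=bot.servo_line(list(P+[0,0,60]),q,speed=60,until_force=6); print(r)
bot.servo_line([465,206.5,230],q,speed=120); c=wshot('w4')
W=wcloud(c); m=(c['depth']>0)&(abs(W[...,0]-483)<90)&(abs(W[...,1]-206)<80); z=W[...,2]
for lo,hi in((17,28),(55,75)):
    k=m&(z>lo)&(z<hi); p=W[k]; A=np.c_[p[:,:2]-p[:,:2].mean(0),np.ones(len(p))]; print(k.sum(),p.mean(0).round(1),np.linalg.lstsq(A,p[:,2],rcond=None)[0].round(3),cv2.minAreaRect(p[:,:2].astype(np.float32)))
s=bot.read_state(); print(s['ee_pos'],s['clock'],(s['ft_force']-np.load('base.npy')).round(2))
E
```

```text
False
6132 [487.9 209.4  19.8] [-2.0000e-03  1.0000e-03  1.9809e+01] ((482.6327209472656, 206.7222442626953), (157.34617614746094, 137.19773864746094), 13.404603958129883)
3225 [483.9 207.9  60.8] [-2.0000e-03  0.0000e+00  6.0778e+01] ((481.95916748046875, 207.7427978515625), (83.35720825195312, 63.262447357177734), 45.14148712158203)
[464.82047069 206.41229951 229.23069812] 41.3083 [0.3  0.07 0.54]
```

View pics/w4.png

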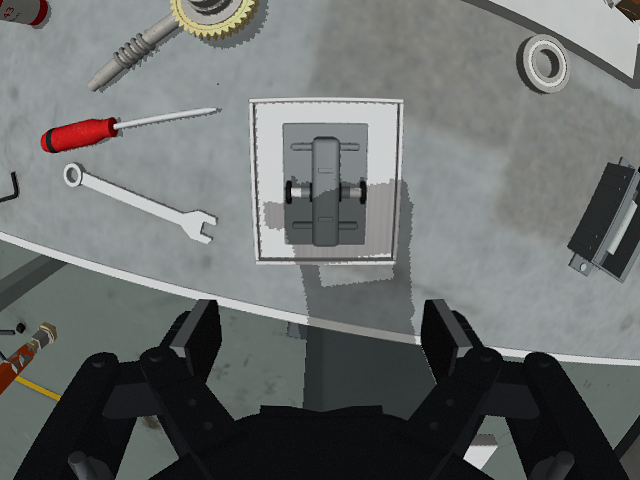

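The cover stands level and centred in the tray at (325,185). Its flange is at 20 mm, its tilt is under 0.003 rad, and the arm is clear of everything. Handing in.

```bash
python3 -c "
from rig import bot
print(bot.finish_job())"
```

```text
the job is handed in; nothing more can be done
None
```

I took the cover off with an even squeeze, stood it level and centred in the tray, let go and handed the job in at about 41 s; no verdict came back, so the result is not confirmed.

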